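# Saddle the third cell and hover the cover over the battery pack

## Task

Finish the battery pack for a fit check: take the blue cell from its black rest and saddle it in the groove on top of the two orange cells in the open green case, lying along them and centred end to end, and set it down before letting go. Then pick up the green cover by its dark rib, carry it over the top of the reel stand (not round it) without touching the stand, and bring it down around the blue cell until its lower edge hovers about a centimetre above the case's rim, level and squared up with the case, touching neither case nor cells. Finish while still holding the cover there, motionless; leave the reel stand, wool tin, screwdriver and cutters undisturbed.

Things in the scene. Friction and masses are not known exactly. Their poses are not given: they have to be found in the camera images.
- case: Open-topped bright green case screwed to the bench; outside 96 mm (x) x 74 mm (y), 26 mm high, walls and floor 4 mm; screw tabs reach 62 mm from the centre in x. Origin: centre of underside, z up. Two orange cells lie in it along x, side by side across y, tops 36 mm above the bench. A cell saddled on them has its axis 47 mm, its top 63 mm above the bench. Either way round is alike.
- case_rim (a point): Centre of the case's mouth, level with the top of its rim, 26 mm above the bench; axes as the case.
- low_cell_a: Orange loose cylindrical cell, 32 mm diameter, 70 mm long, 140 g, lying in the case 16.5 mm to the +y side of its centre line. Origin: middle of the cylinder; x along its axis. It may roll slightly.
- low_cell_b: The other orange cell, the same, on the -y side of the case's centre line.
- third_cell: Blue loose cylindrical cell with a white band and a steel nub at its +x end, 32 mm diameter, 70 mm long, 140 g. Origin: middle of the cylinder; x along its level axis, y and z turn as it rolls. Starts lying in the black rest, axis 20 mm above the bench. Either way round is fine.
- cell_rest: Black flat rest fixed to the bench, 80 x 46 mm, plate 4 mm thick with two low ribs (tops 8 mm above the bench) between which the blue cell lies along its x. Origin: centre of the underside.
- cover: Bright green cover, a box open below: 96 mm (x) x 74 mm (y), walls and roof 4 mm, roof top 50 mm above its lower edge; about 110 g. On the roof a dark green grip rib, 14 mm thick (y), 50 mm long (x), from 50 to 80 mm above the lower edge. Origin: centre of the lower edge plane; z up. Starts on the bench, across the reel stand from the case. Either way round is alike.
- reel_stand: Stand with four solder reels on a bar, fixed to the bench between case and cover. 230 mm long (its x), 70 mm wide (y), top of the reels 100 mm above the bench. Origin: centre of its underside.
- wool_tin: Loose round steel tin with copper cleaning wool, 68 mm diameter, 39 mm high; bystander. Origin: centre of the underside.
- screwdriver: Loose screwdriver with yellow handle lying on the bench beyond the reel stand; bystander. Origin: about its middle.
- cutters: Loose wire cutters with red handles lying on the bench beyond the reel stand; bystander. Origin: under the pivot.
Mind the look-alikes: they are no part of the job. What is shaped like the low_cell_a but pink, red or turquoise is not meant.

How it is judged:
By the outcome, as a careful person would: the job done as asked, in the order asked, and still so for the second after the job is handed in, while the arm keeps its last pose, push and grip.
It also fails if it takes over 58 s, if anything falls off the work surface, if the arm or the gripper's body presses on something with over 40 N, if the wrist force passes 120 N, or if a joint passes its speed limit or range.

## Robot

A 6-joint arm with a two-finger parallel gripper is mounted at the origin on the work surface. World frame = base frame: x ahead of the robot, y to its left, z up, the work surface at z = 0. Lengths are in m, angles in rad, forces in N, time in s.
With the tool pointing down it reaches from about 0.25 to 0.775 m from the base axis. Payload 4 kg.
Tool frame: the origin (TCP) lies midway between the tips of the shut fingers; the grasp point (between the pads) lies 19 mm behind it; z points along the fingers, y is the line along which they close (so a half turn about z gives the same grasp; the last joint's range is limited). The gripper opens to 94 mm and grips with 3 to 60 N. Pads are 16 mm wide; open, the fingers measure 119 mm over their backs; the gripper's body (75 mm by 177 mm) begins 78 mm behind the grasp point.
Start: joints at [-1.408, 0.087, 1.371, -0, 1.684, -0.103], TCP at [0.144, -0.531, 0.178] pointing down, gripper open.
Joint ranges: [-3.1, 3.1], [-0.76, 2.03], [0.27, 2.55], [-1.08, 4.22], [0.17, 2.65], [-2.57, 2.57]. Speed limits (rad/s): [2.79, 2.79, 3.14, 3.14, 3.14, 3.14].

## Interface

Orientations are given as a unit quaternion [w, x, y, z].
In Python, from plant import r gives the robot as it stands.
- The arm moves only by the shell command python3 -m handwheel 'ROWS' [FORCE]. ROWS is rows parted by semicolons, their numbers by spaces, 1 to 8 of them, each of 5 numbers: dx, dy, dz in m, then a turn about the tool's z in rad, then the finger opening in m; each row shifts and turns the commanded pose from where the row before left it, along the tool's axes as they then stand; what a row does not reach is not made up. A row lasts 1/12 s, in which the tool goes at most 0.0417 m and 0.125 rad, less where a joint would pass 70% of its speed; a pose out of reach is approached as far as the arm can. The fingers move at their own pace and stop on an object; FORCE is the grip in N (left out, the last holds). Time passes only in rows, so rows that do not move let the fingers close. It prints the time, the measured TCP pose, the force, the opening and the grip force at its end.
- r.read_state(): the state, without advancing time (a new reading comes with each control period).
- r.get_image(name): name is "scene" or "top" or "wrist"; returns a dict with "image" (384x512x3 uint8, red, green, blue), "vertical_fov" (degrees; the focal length in pixels is half the picture's height over the tangent of half this angle, whatever the lens; pixels are square), "cx", "cy" (the principal point, pixels), "R" (3x3) and "t" (3): a world point X has camera coordinates R X + t. Camera axes: x right, y down, z forward; pixel columns grow to the right and rows downward; lengths in m; the calibration is good to about 2 mm. A picture is of the moment at which its call begins. There is no depth.
- r.close_job(): hands the job in; it is judged then, once.
The state is a dict: "t": time; "q": joint angles; "dq": joint speeds; "joint_torque": joint torques, N m; "ee_pos": TCP position; "tool_rot": TCP orientation; "ft_force": force on the tool from outside, world axes, zero at the start; "torque": the same for the moment, N m; "opening": finger opening in m; "grip_force": force on a finger pad.
Only numpy, scipy, OpenCV 4.12 (cv2) and the standard library are available. Lean on these libraries where they do the work, as an engineer would, in place of code of your own. Each camera call takes 0.05 s, during which the arm holds its last target. There are 200 camera calls.

## Working session

There is one attempt and no reset: what is moved stays moved. The work goes in short steps, Python scripts to look and compute and a shell command to move; the robot and the scene stay as the last step left them, time stands still between calls to the robot, and variables do not carry over. Pictures are saved under pics/ and viewed, at most 10 in all, crops included, and the job is handed in when it is done.

```bash
ls; mkdir -p pics; python3 - <<'E'
from plant import r
import cv2,numpy as np,pickle
d={}
for n in ("scene","top","wrist"):
    g=r.get_image(n); d[n]=g
    cv2.imwrite(f"pics/{n}0.png",g["image"][:,:,::-1])
    print(n,g["vertical_fov"],g["cx"],g["cy"],np.round(-g["R"].T@g["t"],3))
pickle.dump(d,open("im0.pkl","wb"))
a=np.hstack([d["scene"]["image"],d["top"]["image"]])[:,:,::-1]
cv2.imwrite("pics/both.png",cv2.resize(np.vstack([d["scene"]["image"],d["top"]["image"]])[:,:,::-1],None,fx=.78,fy=.78))
print(r.read_state())
E
```

```text
pics
scene 42.15173343289953 261.2580868446372 195.8645487124183 [1.043 0.76  0.782]
top 42.498063068869925 255.8001110074951 194.23619725008047 [0.412 0.045 1.259]
wrist 68.31678116045669 250.52559578097146 190.54910144283244 [ 0.225 -0.509  0.385]
{'t': 0.15, 'q': array([-1.40812283e+00,  8.77945576e-02,  1.37190521e+00, -1.26275283e-05,
        1.68361422e+00, -1.03073392e-01]), 'dq': array([ 2.35295329e-03, -3.27384858e-04, -5.39911912e-03, -1.39938218e-04,
       -5.11982745e-04,  2.94318832e-05]), 'joint_torque': array([ 1.21893903e-03, -3.40642548e+01, -3.02794111e+01,  7.18509033e-02,
        3.05311766e-02, -1.12993723e-04]), 'ee_pos': array([ 0.14437394, -0.53021879,  0.17686896]), 'tool_rot': array([-8.60095026e-04,  9.91185031e-01,  1.32482051e-01, -3.19154878e-05]), 'ft_force': array([ 0.36852162, -0.45368389,  0.44084172]), 'torque': array([-0.02884679,  0.01110072,  0.00897865]), 'grip_force': 0.0, 'opening': 0.09401104012960992}
```

View pics/scene0.png

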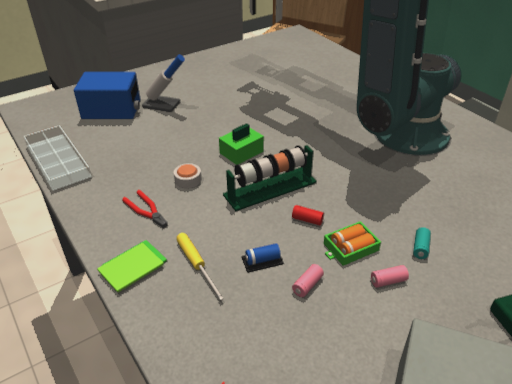

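View pics/top0.png

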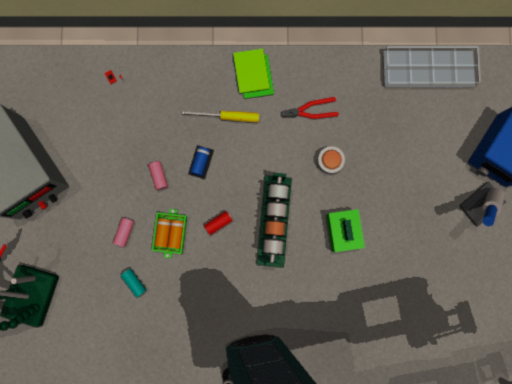

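The scene view shows the blue cell in its rest at (263,255), the case at (352,243), the cover with its rib at (241,143) and the reel stand at (270,178). In the top view they are at (201,162), (169,233), (346,230) and (274,220).

Candidate cells in the top view are blue (201,162), pink (158,175) and (123,232), red (218,223) and turquoise (133,283). Only the one at (201,162) is blue with a white band and lies in a black rest. Of the green things, the lime slab at (252,73) has no rib, so the cover is the one at (346,230). I'll confirm both in one crop.

```bash
cat > h.py <<'E'
import numpy as np,cv2
def f(g): return g["image"].shape[0]/2/np.tan(np.radians(g["vertical_fov"])/2)
def ray(g,uv):
    d=g["R"].T@np.array([(uv[0]-g["cx"])/f(g),(uv[1]-g["cy"])/f(g),1.]); return -g["R"].T@g["t"],d/np.linalg.norm(d)
def plane(g,uv,z):
    o,d=ray(g,uv); return o+d*(z-o[2])/d[2]
def tri(*obs):
    A=np.zeros((3,3));b=np.zeros(3);L=[]
    for g,uv in obs:
        o,d=ray(g,uv);P=np.eye(3)-np.outer(d,d);A+=P;b+=P@o;L.append((o,P))
    X=np.linalg.solve(A,b); return X,max(np.linalg.norm(P@(X-o)) for o,P in L)
def proj(g,X):
    c=g["R"]@np.asarray(X)+g["t"]; return np.array([g["cx"],g["cy"]])+f(g)*c[:2]/c[2]
def mask(g,lo,hi,box=None):
    m=cv2.inRange(cv2.cvtColor(g["image"],cv2.COLOR_RGB2HSV),np.array(lo),np.array(hi))
    if box: k=np.zeros_like(m);x0,y0,x1,y1=box;k[y0:y1,x0:x1]=255;m&=k
    return m
def big(m):
    c=cv2.findContours(m,cv2.RETR_EXTERNAL,cv2.CHAIN_APPROX_NONE)[0]; return max(c,key=cv2.contourArea)
def cen(c):
    M=cv2.moments(c); return np.array([M["m10"]/M["m00"],M["m01"]/M["m00"]])
BLUE=((105,120,40),(130,255,255));GREEN=((50,150,60),(70,255,255));ORANGE=((5,150,90),(20,255,255));DARK=((45,80,5),(85,255,75))
E
python3 - <<'E'
import pickle;from h import *
d=pickle.load(open("im0.pkl","rb"));T,S=d["top"],d["scene"]
for n,(rng,bt,bs) in dict(blue=(BLUE,(180,135,225,190),(235,235,295,275)),orange=(ORANGE,(150,210,190,255),(320,220,385,265)),
  rib=(DARK,(332,212,358,245),(225,120,256,143)),case=(GREEN,(140,200,200,265),(310,215,390,270)),cover=(GREEN,(320,200,372,260),(212,122,270,165))).items():
    ct=big(mask(T,*rng,bt));cs=big(mask(S,*rng,bs))
    rt=cv2.minAreaRect(ct)
    X,e=tri((T,cen(ct)),(S,cen(cs)))
    z=dict(blue=.02,orange=.03,rib=.08,case=.026,cover=.05)[n]
    P=np.array([plane(T,p,z)[:2] for p in cv2.boxPoints(rt)])
    print(n,cv2.contourArea(ct),cen(ct).round(1),cen(cs).round(1),"tri",X.round(4),round(e,4),"plane",plane(T,rt[0],z).round(4),"sides",[(np.linalg.norm(a).round(4),np.degrees(np.arctan2(a[1],a[0])).round(1)) for a in (P[1]-P[0],P[2]-P[1])])
g=lambda im,b,k:cv2.resize(im["image"][b[1]:b[3],b[0]:b[2],::-1],k,interpolation=cv2.INTER_CUBIC)
cv2.imwrite("pics/crop1.png",np.vstack([np.hstack([g(T,(140,135,240,260),(320,400)),g(T,(310,190,380,270),(400,400))]),np.hstack([g(S,(205,110,325,210),(240,200)),g(S,(225,220,405,300),(480,200))])]))
# reel stand extents
c=big(mask(T,(70,80,10),(95,255,120),(245,165,300,275)));rr=cv2.minAreaRect(c);print(rr,plane(T,rr[0],.05))
W=d["wrist"];print(W["R"].round(3))
E
```

```text
blue 264.5 [199.1 163.3] [266.6 253.1] tri [0.6246 0.1651 0.0172] 0.0026 plane [0.6264 0.1631 0.02  ] sides [(np.float64(0.0575), np.float64(-18.0)), (np.float64(0.033), np.float64(-109.0))]
orange 498.5 [168.3 235.6] [357.4 236.4] tri [0.4411 0.2413 0.0264] 0.0039 plane [0.4438 0.2378 0.03  ] sides [(np.float64(0.054), np.float64(-6.5)), (np.float64(0.0621), np.float64(-97.6))]
rib 123.0 [346.6 229.6] [240.5 132.3] tri [ 0.4533 -0.1987  0.062 ] 0.0002 plane [ 0.4525 -0.1954  0.08  ] sides [(np.float64(0.0183), np.float64(-81.8)), (np.float64(0.0485), np.float64(-172.9))]
case 1152.0 [169.  232.9] [349.6 250.2] tri [ 0.4522  0.2418 -0.0098] 0.0008 plane [0.4505 0.237  0.026 ] sides [(np.float64(0.118), np.float64(-6.4)), (np.float64(0.0767), np.float64(-97.6))]
cover 1132.0 [345.6 230.2] [241.  146.3] tri [ 0.4519 -0.2047  0.0138] 0.0022 plane [ 0.4524 -0.1988  0.05  ] sides [(np.float64(0.0762), np.float64(-81.6)), (np.float64(0.0961), np.float64(-172.9))]
((273.7442932128906, 219.24317932128906), (26.163318634033203, 92.34705352783203), 5.06361722946167) [ 0.48085165 -0.02271167  0.05      ]
[[ 0.263 -0.965 -0.002]
 [-0.925 -0.252  0.285]
 [-0.275 -0.073 -0.959]]
```

View pics/crop1.png

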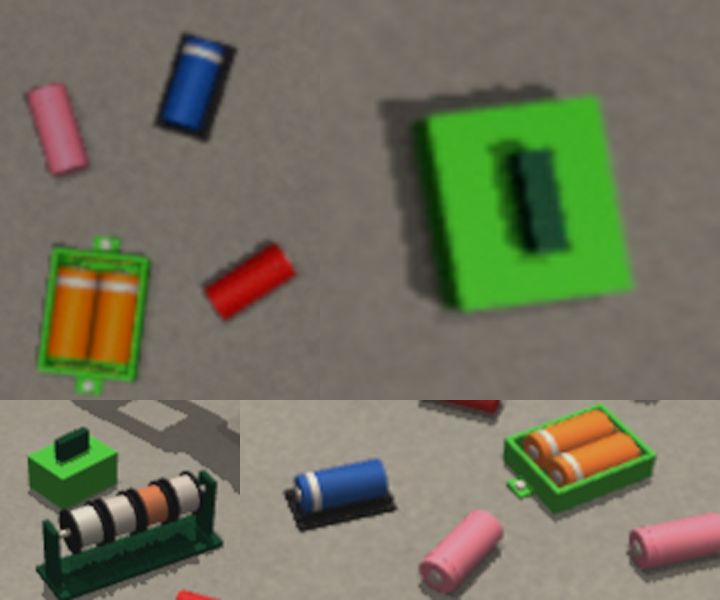

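The crop shows the blue cell with its white band in the black rest, the ribbed green cover, and the case with its two orange cells, so the identities are confirmed. I'll fly via the cover and look at it with the wrist camera on the way.

```bash
cat > snap.py <<'E'
import sys,pickle,cv2
from plant import r
n=sys.argv[1];g=r.get_image("wrist");pickle.dump(g,open(n+".pkl","wb"));cv2.imwrite(f"pics/{n}.png",g["image"][:,:,::-1])
E
python3 -m handwheel '.032 -.02 0 0 .094;.032 -.02 0 0 .094;.032 -.02 0 0 .094;.032 -.02 0 0 .094;.032 -.02 0 0 .094;.032 -.02 0 0 .094;.032 -.02 0 0 .094;.032 -.02 0 0 .094' && python3 -m handwheel '.032 -.02 0 0 .094;.032 -.02 0 0 .094;0 0 0 .07 .094;0 0 0 .07 .094;0 0 0 0 .094' && python3 snap.py w1 && python3 -m handwheel '.032 -.02 0 0 .094;.032 -.02 0 0 .094;0 0 0 0 .094;0 0 0 0 .094' && python3 snap.py w2
```

```text
t: 0.82
ee_pos: [0.3502, -0.3074, 0.1776]
tool_rot: [0.0, 0.991, 0.132, -0.0]
ft_force: [0.4, 0.1, 0.1]
opening: 0.0938
grip_force: 0.0
t: 1.23
ee_pos: [0.4011, -0.2527, 0.1774]
tool_rot: [-0.0, 0.998, 0.063, -0.0]
ft_force: [0.1, 0.3, 0.7]
opening: 0.0938
grip_force: 0.0
t: 1.62
ee_pos: [0.4595, -0.2055, 0.1773]
tool_rot: [-0.0, 0.998, 0.065, -0.001]
ft_force: [0.2, 0.2, -0.8]
opening: 0.0939
grip_force: 0.0
```

View pics/w2.png

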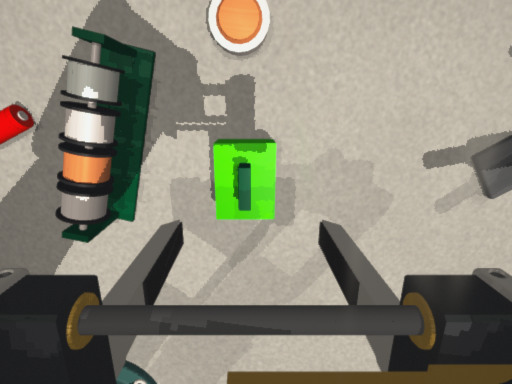

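The wrist view shows the cover with its roof centred at about (245,180) and the rib at about (244,187). The reel stand is to the left at (90,140), and the tin at (238,20) is clear of the path.

```bash
python3 - <<'E'
import pickle;from h import *
d=pickle.load(open("im0.pkl","rb"));A=[pickle.load(open(f"w{i}.pkl","rb")) for i in (1,2)]
import itertools
R=[]
for g in A:
    m=mask(g,(50,150,140),(70,255,255),(130,100,400,330));c=big(m);r=cv2.minAreaRect(c)
    k=np.zeros_like(m);cv2.drawContours(k,[c],-1,255,-1)
    rib=big(cv2.morphologyEx(k&~m,cv2.MORPH_OPEN,np.ones((3,3),np.uint8)));rr=cv2.minAreaRect(rib)
    hsv=cv2.cvtColor(g["image"],cv2.COLOR_RGB2HSV)
    print("roof",r,"rib",rr)
    R.append((r,rr,cv2.boxPoints(r)))
    for z,q in ((.05,r),(.08,rr)):
        P=np.array([plane(g,p,z)[:2] for p in cv2.boxPoints(q)])
        print(z,plane(g,q[0],z).round(4),[(np.linalg.norm(a).round(4),np.degrees(np.arctan2(a[1],a[0])).round(1)) for a in (P[1]-P[0],P[2]-P[1])])
srt=lambda b:[b[np.argmin(b.sum(1))],b[np.argmax(b.sum(1))],b[np.argmin(b[:,0]-b[:,1])],b[np.argmax(b[:,0]-b[:,1])]]
C=[tri((A[0],p),(A[1],q)) for p,q in zip(srt(R[0][2]),srt(R[1][2]))]
for x,e in C: print("corner",x.round(4),e.round(4))
print("mean",np.mean([x for x,e in C],0).round(4))
print("ribtri",tri((A[0],R[0][1][0]),(A[1],R[1][1][0])))
print([proj(A[1],(.4595,-.2055,z)).round(1) for z in (.177,.08,.05)])
cv2.imwrite("pics/c2.png",cv2.resize(np.hstack([g["image"][130:330,160:330,::-1] for g in A]),None,fx=2.3,fy=2.3,interpolation=cv2.INTER_NEAREST))
E
```

```text
roof ((210.0, 134.5), (69.0, 66.0), 90.0) rib ((210.7353973388672, 130.23692321777344), (47.70421600341797, 22.520828247070312), 86.8201675415039)
0.05 [ 0.4471 -0.1995  0.05  ] [(np.float64(0.0745), np.float64(-82.7)), (np.float64(0.0794), np.float64(-173.2))]
0.08 [ 0.455  -0.2038  0.08  ] [(np.float64(0.0233), np.float64(-79.7)), (np.float64(0.0494), np.float64(-171.1))]
roof ((244.0, 180.5), (75.0, 62.0), 90.0) rib ((242.0, 185.5), (47.0, 16.0), 90.0)
0.05 [ 0.4555 -0.1983  0.05  ] [(np.float64(0.0729), np.float64(-82.6)), (np.float64(0.0948), np.float64(-171.2))]
0.08 [ 0.4573 -0.1965  0.08  ] [(np.float64(0.0175), np.float64(-82.6)), (np.float64(0.0546), np.float64(-172.6))]
corner [ 0.4831 -0.1455 -0.0186] 0.0045
corner [ 0.4118 -0.243   0.051 ] 0.0005
corner [ 0.4026 -0.165   0.054 ] 0.0007
corner [ 0.4942 -0.2338 -0.0258] 0.0039
mean [ 0.4479 -0.1968  0.0152]
ribtri (array([ 0.45106682, -0.19846838,  0.0528282 ]), np.float64(0.0022548189930801862))
[array([250. , 217.3]), array([250.2, 184.6]), array([250.2, 178.1])]
```

```bash
python3 -m handwheel '.01 -.037 0 0 .094;.01 -.037 0 0 .094;.01 -.037 0 0 .094;.01 -.037 0 0 .094;.01 -.037 0 0 .094;.01 -.037 0 0 .094;.01 -.037 0 0 .094;0 0 0 0 .094' && python3 snap.py w3 && python3 -m handwheel '.01 -.037 0 0 .094;.01 -.037 0 0 .094;.01 -.037 0 0 .094;0 0 0 .106 .07;0 0 0 .106 .07;0 0 0 .106 .07;0 0 0 .106 .07;0 0 0 0 .07' && python3 snap.py w4
python3 - <<'E'
import cv2,numpy as np
a=[cv2.imread(f"pics/{n}.png") for n in("w3","w4")]
cv2.imwrite("pics/w34.png",cv2.resize(np.vstack(a),None,fx=.78,fy=.78,interpolation=cv2.INTER_AREA))
E
```

```text
t: 2.33
ee_pos: [0.4958, 0.0642, 0.1778]
tool_rot: [-0.001, 0.998, 0.066, 0.0]
ft_force: [0.5, -0.7, -0.1]
opening: 0.0939
grip_force: 0.0
t: 3.05
ee_pos: [0.5124, 0.1709, 0.1777]
tool_rot: [0.001, 0.989, -0.151, 0.0]
ft_force: [0.4, 0.5, -0.1]
opening: 0.0703
grip_force: 0.0
```

View pics/w34.png

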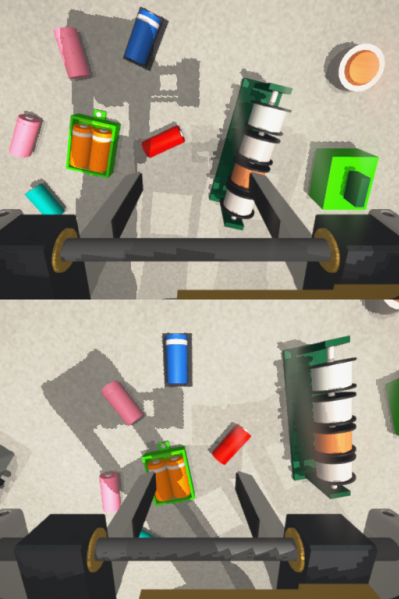

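The upper picture (w3) shows the case at about (119,185) in full-size pixels, the blue cell at (183,49) and the stand to the right at (320,200). In the lower one (w4) the blue cell is upright at (227,78), and a finger hides part of the case.

```bash
python3 - <<'E'
import pickle;from h import *
d=pickle.load(open("im0.pkl","rb"));w={i:pickle.load(open(f"w{i}.pkl","rb")) for i in (1,2,3,4)}
def rep(n,g,r,z):
    P=np.array([plane(g,p,z)[:2] for p in cv2.boxPoints(r)])
    print(n,np.round(r[0],1),plane(g,r[0],z).round(4),[(np.linalg.norm(a).round(4),np.degrees(np.arctan2(a[1],a[0])).round(1)) for a in (P[1]-P[0],P[2]-P[1])])
B=[]
for n,g,b in (("w3",w[3],(150,5,215,95)),("w4",w[4],(200,35,255,118)),("top",d["top"],(180,135,225,190))):
    m=cv2.morphologyEx(mask(g,*BLUE,b),cv2.MORPH_CLOSE,np.ones((9,9),np.uint8));r=cv2.minAreaRect(big(m));B.append((g,r[0]));rep("blue "+n,g,r,.02)
print("tri",tri(*B),tri(*B[:2]))
C=[]
for n,g,b in (("w3",w[3],(75,135,160,240)),("top",d["top"],(145,205,195,260))):
    m=mask(g,(50,150,60),(70,255,255),b);m=cv2.morphologyEx(m,cv2.MORPH_CLOSE,np.ones((5,5),np.uint8))
    c=big(m);k=np.zeros_like(m);cv2.drawContours(k,[c],-1,255,-1);k=cv2.morphologyEx(k,cv2.MORPH_OPEN,np.ones((25,25) if n=="w3" else (17,17),np.uint8))
    r=cv2.minAreaRect(big(k));rep("case "+n,g,r,.026);C.append((g,r[0]))
    o=cv2.morphologyEx(mask(g,*ORANGE,b),cv2.MORPH_CLOSE,np.ones((9,9),np.uint8));rep("orange "+n,g,cv2.minAreaRect(big(o)),.03)
print("tri",tri(*C))
for i in (1,):
    r=cv2.minAreaRect(big(mask(w[i],(50,150,140),(70,255,255),(130,70,400,330))));rep("cover",w[i],r,.05);b=cv2.boxPoints(r);print(b)
E
```

```text
blue w3 [182.6  46.7] [0.6351 0.163  0.02  ] [(np.float64(0.0731), np.float64(-17.8)), (np.float64(0.033), np.float64(-100.0))]
blue w4 [226.1  75.5] [0.6353 0.163  0.02  ] [(np.float64(0.0316), np.float64(-106.3)), (np.float64(0.071), np.float64(163.3))]
blue top [200.  160.7] [0.633 0.161 0.02 ] [(np.float64(0.0713), np.float64(-18.0)), (np.float64(0.0331), np.float64(-109.0))]
tri (array([0.63447388, 0.16232843, 0.01986869]), np.float64(0.00194653764281414)) (array([0.635199  , 0.16298116, 0.01998037]), np.float64(6.148551993170077e-05))
case w3 [118.5 186. ] [0.4563 0.2349 0.026 ] [(np.float64(0.0802), np.float64(-82.4)), (np.float64(0.1021), np.float64(-178.2))]
orange w3 [114.9 189.6] [0.4521 0.2378 0.03  ] [(np.float64(0.08), np.float64(-9.4)), (np.float64(0.0626), np.float64(-91.1))]
case top [169.  232.5] [0.4516 0.2368 0.026 ] [(np.float64(0.0746), np.float64(-90.5)), (np.float64(0.0967), np.float64(-179.7))]
orange top [168.6 232.9] [0.4505 0.237  0.03  ] [(np.float64(0.0675), np.float64(-6.5)), (np.float64(0.0622), np.float64(-97.6))]
tri (array([0.45233217, 0.23894291, 0.01555692]), np.float64(0.0006937092492384734))
cover [209.6 127.5] [ 0.4551 -0.1984  0.05  ] [(np.float64(0.0726), np.float64(-81.1)), (np.float64(0.0963), np.float64(-171.4))]
[[175.7578   86.00734]
 [240.94035  84.03212]
 [243.51375 168.95412]
 [178.33119 170.92934]]
```

The blue cell is at (0.635, 0.163, 0.020), yaw -17.2°, about 71 x 32 mm. Its height agrees with the text. I'll move over it and part-way down.

```bash
python3 -m handwheel '.03 -.0073 0 0 .056;.03 -.0073 0 0 .056;.03 -.0073 0 0 .056;.0294 -.0073 0 0 .056;0 0 .035 0 .056;0 0 .035 0 .056;0 0 .035 0 .056;0 0 0 0 .056' && python3 -m handwheel '0 0 0 0 .056' && python3 snap.py w5 && python3 - <<'E'
import pickle;from h import *;from plant import r
g=pickle.load(open("w5.pkl","rb"));s=r.read_state();print(s["ee_pos"],s["tool_rot"])
m=cv2.morphologyEx(mask(g,*BLUE),cv2.MORPH_CLOSE,np.ones((15,15),np.uint8));c=big(m);q=cv2.minAreaRect(c);print(q)
for z in(.02,.036):
    P=np.array([plane(g,p,z)[:2] for p in cv2.boxPoints(q)]);print(plane(g,q[0],z),[(np.linalg.norm(a).round(4),np.degrees(np.arctan2(a[1],a[0])).round(1)) for a in (P[1]-P[0],P[2]-P[1])])
E
```

```text
t: 3.77
ee_pos: [0.629, 0.1634, 0.0628]
tool_rot: [0.003, 0.989, -0.148, -0.008]
ft_force: [-0.9, 0.1, -1.6]
opening: 0.0558
grip_force: 0.0
t: 3.85
ee_pos: [0.6329, 0.1646, 0.07]
tool_rot: [0.001, 0.989, -0.149, -0.003]
ft_force: [0.1, -0.1, -0.1]
opening: 0.0564
grip_force: 0.0
[0.63501317 0.16531012 0.07352655] [ 1.50866260e-04  9.88906997e-01 -1.48535940e-01  6.15090862e-05]
((251.49996948242188, 198.49996948242188), (76.99998474121094, 32.99999237060547), 90.0)
[0.63166954 0.16362431 0.02      ] [(np.float64(0.0304), np.float64(-107.1)), (np.float64(0.078), np.float64(164.0))]
[0.63681139 0.16215758 0.036     ] [(np.float64(0.0285), np.float64(-107.1)), (np.float64(0.0731), np.float64(164.0))]
```

View pics/w5.png

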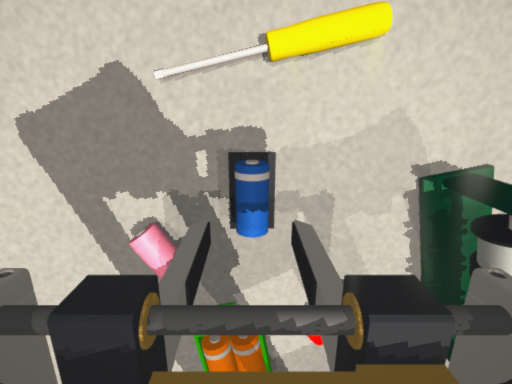

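The cell is at (251,198), midway between the fingers and in line with them. I'll descend and grip.

```bash
python3 -m handwheel '0 .0015 .02 0 .056;0 0 .02 0 .056;0 0 .012 0 .056;0 0 .0095 0 .056;0 0 0 0 .056;0 0 0 0 .02;0 0 0 0 .02;0 0 0 0 .02' 25 && python3 -m handwheel '0 0 0 0 .02;0 0 0 0 .02'
```

```text
t: 4.57
ee_pos: [0.6354, 0.1653, 0.013]
tool_rot: [-0.0, 0.989, -0.148, 0.001]
ft_force: [-0.5, 0.1, 0.9]
opening: 0.0396
grip_force: 0.0
t: 4.73
ee_pos: [0.6348, 0.1652, 0.0122]
tool_rot: [-0.0, 0.989, -0.149, 0.001]
ft_force: [-0.4, -1.0, -0.6]
opening: 0.0262
grip_force: 0.0
```

```bash
python3 snap.py w6; python3 -c "
from plant import r;s=r.read_state();print(s['opening'],s['grip_force'],s['ee_pos'])"
```

```text
0.022533738255733324 0.0 [0.63454279 0.16513511 0.01184083]
```

View pics/w6.png

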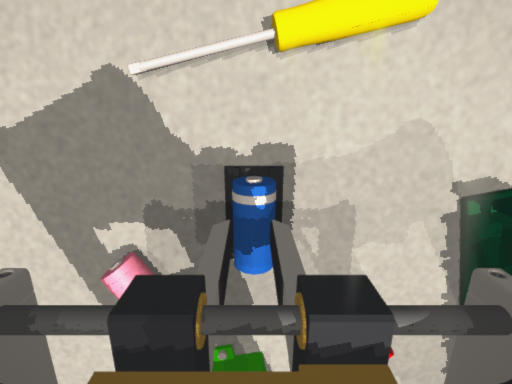

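```bash
python3 - <<'E'
import pickle;from h import *;from plant import r
g=pickle.load(open("w6.pkl","rb"))
m=cv2.morphologyEx(mask(g,*BLUE),cv2.MORPH_CLOSE,np.ones((15,15),np.uint8));q=cv2.minAreaRect(big(m));print(q,plane(g,q[0],.02),plane(g,q[0],.036))
for X in ((.6345,.165,.012),(.6345,.165,.031),(.635,.163,.02)): print(proj(g,X))
s=r.read_state();print({k:np.round(s[k],4) for k in("t","opening","grip_force","ft_force","ee_pos")})
a=g["image"][150:300,190:320,::-1];h=r.get_image("scene")["image"][225:285,220:310,::-1];t=r.get_image("top")["image"][120:200,150:250,::-1]
s=r.read_state();print({k:np.round(s[k],4) for k in("t","opening","grip_force","ft_force","ee_pos")})
z=lambda i:cv2.resize(i,(390,390*i.shape[0]//i.shape[1]),interpolation=cv2.INTER_CUBIC)[:260]
a=cv2.resize(a,(380,438));cv2.imwrite("pics/c6.png",np.hstack([cv2.copyMakeBorder(a,0,82,0,0,0),np.vstack([z(h),z(t)])]))
E
```

```text
((253.5, 225.0), (98.0, 43.0), 90.0) [0.63125743 0.16364606 0.02      ] [0.63792948 0.16177425 0.036     ]
[250.56908847 217.77629192]
[250.55321074 227.62745619]
[252.88216237 220.42325945]
{'t': np.float64(4.7833), 'opening': np.float64(0.0225), 'grip_force': np.float64(0.0), 'ft_force': array([-0.254,  0.251,  0.709]), 'ee_pos': array([0.6345, 0.1651, 0.0118])}
{'t': np.float64(4.8833), 'opening': np.float64(0.02), 'grip_force': np.float64(0.0), 'ft_force': array([-0.8155, -0.216 ,  0.2835]), 'ee_pos': array([0.6344, 0.1651, 0.0115])}
```

View pics/c6.png

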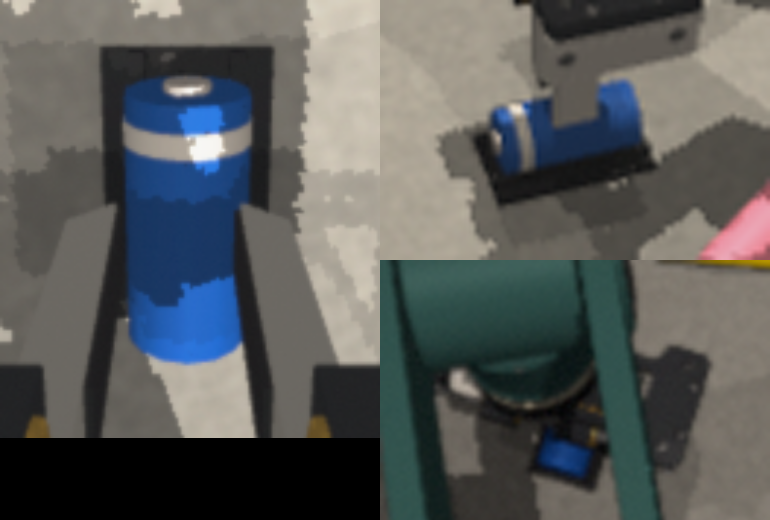

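```bash
python3 - <<'E'
import pickle;from h import *;from plant import r
S=pickle.load(open("im0.pkl","rb"))["scene"]
c=np.array([.6345,.165]);ty=np.array([-.298,-.954]);tx=np.array([.954,-.298])
for z in (.0115,.02,.0305):
  for o in (.010,.016,.022): print(z,o,[proj(S,[*(c-ty*o+tx*k),z]).round(1) for k in (-.008,.008)])
print("cell",[proj(S,[.635+.954*k,.163-.298*k,.02]).round(1) for k in (-.035,.035)])
g=pickle.load(open("w6.pkl","rb"))
for z in (.0115,.0305):
  for o in(.013,.016): print(z,o,[proj(g,[*(c+s*ty*o+tx*k),z]).round(1) for s in(-1,1) for k in (-.008,.008)])
E
```

```text
0.0115 0.01 [array([266.5, 259.3]), array([259.2, 261. ])]
0.0115 0.016 [array([267.4, 261.3]), array([260., 263.])]
0.0115 0.022 [array([268.3, 263.4]), array([260.9, 265.1])]
0.02 0.01 [array([266.5, 256.5]), array([259.2, 258.2])]
0.02 0.016 [array([267.4, 258.5]), array([260. , 260.2])]
0.02 0.022 [array([268.3, 260.6]), array([260.9, 262.3])]
0.0305 0.01 [array([266.6, 253. ]), array([259.2, 254.7])]
0.0305 0.016 [array([267.5, 255. ]), array([260. , 256.7])]
0.0305 0.022 [array([268.3, 257.1]), array([260.9, 258.8])]
cell [array([276.6, 250. ]), array([244.6, 257.1])]
0.0115 0.013 [array([234.3, 226.8]), array([234. , 207.9]), array([266.8, 226.9]), array([267.2, 208.1])]
0.0115 0.016 [array([230.5, 226.8]), array([230.2, 207.9]), array([270.5, 227. ]), array([271. , 208.1])]
0.0305 0.013 [array([232.8, 237.3]), array([232.5, 217. ]), array([268.2, 237.5]), array([268.7, 217.2])]
0.0305 0.016 [array([228.7, 237.3]), array([228.3, 217. ]), array([272.3, 237.5]), array([272.9, 217.2])]
```

```bash
python3 -m handwheel '0 0 0 0 .02'; ls .
```

```text
t: 4.97
ee_pos: [0.6343, 0.1651, 0.0113]
tool_rot: [0.0, 0.989, -0.149, 0.0]
ft_force: [-0.3, -0.9, 0.4]
opening: 0.0201
grip_force: 0.0
h.py
im0.pkl
pics
snap.py
w1.pkl
w2.pkl
w3.pkl
w4.pkl
w5.pkl
w6.pkl
```

The opening ran through to 20 mm with no grip force. In the scene view the finger tip is at (265,253), which puts the tips at z of about 0.03 with the reported TCP at 0.0115. The fingers closed above the cell's widest part without touching it. I'll open and go lower in small steps, watching the force.

```bash
python3 -m handwheel '0 0 0 0 .056;0 0 0 0 .056;0 0 0 0 .056;0 0 0 0 .056;0 0 0 0 .056;0 .001 .005 0 .056;0 0 .005 0 .056;0 0 0 0 .056' && python3 -m handwheel '0 0 .004 0 .056;0 0 0 0 .056' && python3 - <<'E'
from h import *;from plant import r
im=[r.get_image(n)["image"][...,::-1] for n in("scene","wrist")]
print(r.read_state()["ee_pos"],r.read_state()["ft_force"])
cv2.imwrite("pics/c7.png",np.hstack([cv2.resize(im[0][225:285,225:305],(400,300),interpolation=cv2.INTER_CUBIC),cv2.resize(im[1][150:300,150:350],(400,300),interpolation=cv2.INTER_CUBIC)]))
E
```

```text
t: 5.63
ee_pos: [0.6328, 0.1638, -0.0006]
tool_rot: [0.0, 0.989, -0.149, -0.001]
ft_force: [-0.6, -0.3, 0.7]
opening: 0.0557
grip_force: 0.0
t: 5.8
ee_pos: [0.6333, 0.1639, -0.0039]
tool_rot: [0.0, 0.989, -0.149, -0.001]
ft_force: [0.4, -0.3, -0.6]
opening: 0.0559
grip_force: 0.0
[ 0.63372     0.16406719 -0.00312168] [-0.25841439  0.11717294  0.41371654]
```

View pics/c7.png

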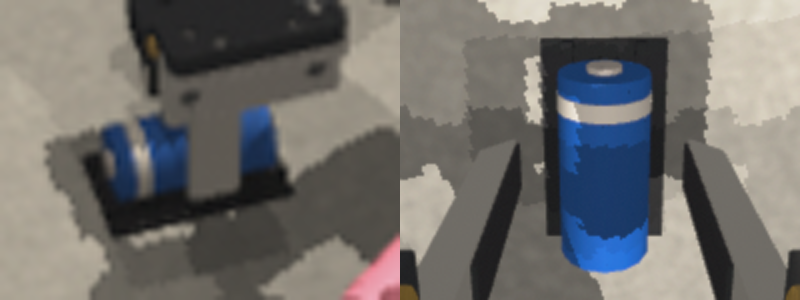

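The fingers now straddle the cell with no contact force, with the tips at about z 0.017. I'll go 5 mm lower and grip.

```bash
python3 -m handwheel '.001 0 .005 0 .056;0 0 0 0 .056;0 0 0 0 .02;0 0 0 0 .02;0 0 0 0 .02;0 0 0 0 .02;0 0 0 0 .02;0 0 0 0 .02' 25
```

```text
t: 6.57
ee_pos: [0.635, 0.1636, -0.0075]
tool_rot: [0.0, 0.989, -0.149, 0.0]
ft_force: [1.4, -0.7, 0.4]
opening: 0.0312
grip_force: 25.0
```

The grip is good: 31 mm opening, 25 N, with the axis at 0.020 for a reported z of -0.0075. I'll lift and move back past the case so the wrist camera can see it clearly.

```bash
python3 -m handwheel '0 0 -.01 0 .02;0 0 -.03 0 .02;0 0 -.035 0 .02;0 0 -.035 0 .02;-.01 0 -.03 0 .02;-.033 0 0 0 .02;-.033 0 0 0 .02;-.033 0 0 0 .02' && python3 -m handwheel '-.033 0 0 0 .02;-.033 0 0 0 .02;-.033 0 0 -.0935 .02;-.033 0 0 -.0935 .02;-.02 0 0 0 .02;0 0 0 0 .02;0 0 0 0 .02' && python3 snap.py w8 && python3 -m handwheel '.03 0 0 0 .02;.02 -.015 0 0 .02;0 0 0 0 .02;0 0 0 0 .02' && python3 snap.py w9 && python3 -c "
import cv2,numpy as np
cv2.imwrite('pics/w89.png',cv2.resize(np.vstack([cv2.imread(f'pics/{n}.png') for n in('w8','w9')]),None,fx=.78,fy=.78,interpolation=cv2.INTER_AREA))"
```

```text
t: 7.23
ee_pos: [0.53, 0.1961, 0.1336]
tool_rot: [-0.001, 0.989, -0.149, 0.001]
ft_force: [-0.3, 0.4, -1.5]
opening: 0.031
grip_force: 25.0
t: 7.82
ee_pos: [0.3836, 0.2342, 0.1331]
tool_rot: [-0.0, 0.998, -0.055, 0.001]
ft_force: [0.1, -0.3, -1.1]
opening: 0.0312
grip_force: 25.0
t: 8.2
ee_pos: [0.4367, 0.2428, 0.1315]
tool_rot: [0.0, 0.998, -0.056, -0.001]
ft_force: [-1.1, 0.4, -1.3]
opening: 0.0309
grip_force: 25.0
```

View pics/w89.png

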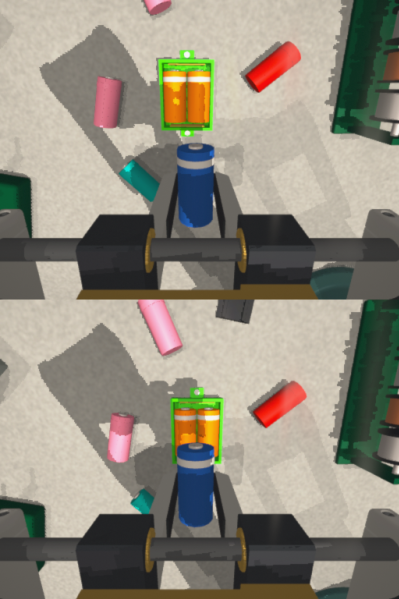

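w8 shows the whole case at about (240,122) with both screw tabs, the held cell clear of it at (250,240), and no slip or tilt. I'll measure the case and the held cell from this view.

```bash
python3 - <<'E'
import pickle;from h import *
d=pickle.load(open("im0.pkl","rb"));w={i:pickle.load(open(f"w{i}.pkl","rb")) for i in (3,8,9)}
def rep(n,g,r,z):
    P=np.array([plane(g,p,z)[:2] for p in cv2.boxPoints(r)])
    print(n,np.round(r[0],1),plane(g,r[0],z).round(4),[(np.linalg.norm(a).round(4),np.degrees(np.arctan2(a[1],a[0])).round(1)) for a in (P[1]-P[0],P[2]-P[1])])
K={}
for n,g,b,k in (("w8",w[8],(190,55,290,180),41),("w3",w[3],(75,135,160,240),29)):
    m=mask(g,(45,120,60),(72,255,255),b);c=big(m)
    f0=np.zeros_like(m);cv2.drawContours(f0,[c],-1,255,-1)
    rep(n+" all",g,cv2.minAreaRect(c),.015)
    o=cv2.morphologyEx(f0,cv2.MORPH_OPEN,cv2.getStructuringElement(cv2.MORPH_RECT,(k,k)));q=big(o)
    if n=="w8": rep(n+" outer",g,cv2.minAreaRect(q),.026)
    h=big(cv2.morphologyEx(f0&~m,cv2.MORPH_OPEN,np.ones((5,5),np.uint8)));r=cv2.minAreaRect(h);rep(n+" hole",g,r,.026);K[n]=(g,r[0])
    om=mask(g,*ORANGE,b);oc=big(cv2.morphologyEx(om,cv2.MORPH_CLOSE,np.ones((13,13),np.uint8)));rep(n+" orange",g,cv2.minAreaRect(oc),.03)
    K[n+"o"]=(g,cv2.minAreaRect(oc)[0])
print("tri hole",tri(K["w8"],K["w3"]),"orange",tri(K["w8o"],K["w3o"]))
g=w[8];om=mask(g,(3,120,40),(25,255,255),(190,55,290,180));v=g["image"].max(2)
# groove: dark line between the cells per row
for row in (105,115,125,135,145):
    x=np.where(om[row])[0];seg=v[row,x[0]:x[-1]+1].astype(int);mid=len(seg)//2;i=mid-8+np.argmin(seg[mid-8:mid+9]);print(row,x[0],x[-1],x[0]+i,plane(g,(x[0]+i,row),.025).round(4))
m=cv2.morphologyEx(mask(g,*BLUE,(200,170,300,300)),cv2.MORPH_CLOSE,np.ones((15,15),np.uint8));rep("held",g,cv2.minAreaRect(big(m)),.16)
print("cam",-g["R"].T@g["t"])
E
```

```text
w8 all [238.5 119. ] [0.4554 0.2396 0.015 ] [(np.float64(0.0754), np.float64(-96.3)), (np.float64(0.1197), np.float64(175.0))]
w8 outer [239. 121.] [0.4536 0.2388 0.026 ] [(np.float64(0.0705), np.float64(-96.3)), (np.float64(0.0949), np.float64(175.0))]
w8 hole [239.  123.5] [0.451  0.2391 0.026 ] [(np.float64(0.063), np.float64(-96.3)), (np.float64(0.0709), np.float64(174.8))]
w8 orange [238.5 126. ] [0.4487 0.2398 0.03  ] [(np.float64(0.0613), np.float64(-96.3)), (np.float64(0.0735), np.float64(174.7))]
w3 all [118.  182.1] [0.4579 0.2405 0.015 ] [(np.float64(0.1218), np.float64(-9.4)), (np.float64(0.0828), np.float64(-90.6))]
w3 hole [114.9 189.8] [0.4503 0.2396 0.026 ] [(np.float64(0.0839), np.float64(-9.1)), (np.float64(0.0651), np.float64(-90.8))]
w3 orange [114.9 189.6] [0.4521 0.2378 0.03  ] [(np.float64(0.08), np.float64(-9.4)), (np.float64(0.0626), np.float64(-91.1))]
tri hole (array([0.4509893 , 0.23894238, 0.02763526]), np.float64(0.00011335403542524272)) orange (array([0.44890972, 0.24058424, 0.02283041]), np.float64(0.0008196915935906009))
105 209 268 238 [0.4702 0.2379 0.025 ]
115 210 268 238 [0.4599 0.2391 0.025 ]
125 210 268 239 [0.4494 0.2393 0.025 ]
135 211 268 240 [0.4386 0.2395 0.025 ]
145 211 267 240 [0.4277 0.2408 0.025 ]
held [250.5 238. ] [0.379  0.2343 0.16  ] [(np.float64(0.0312), np.float64(-96.3)), (np.float64(0.0819), np.float64(175.0))]
cam [0.46655459 0.2245021  0.3410533 ]
```

```bash
python3 - <<'E'
import pickle;from h import *
g=pickle.load(open("w8.pkl","rb"));b=(190,55,290,180)
m=mask(g,(45,120,60),(72,255,255),b);o=mask(g,(3,120,40),(25,255,255),b)
def fit(m,rows,z):
    P=[];W=[]
    for y in rows:
        x=np.where(m[y])[0]; a=plane(g,(x[0]-.5,y),z);c=plane(g,(x[-1]+.5,y),z);P.append((a+c)/2);W.append(np.linalg.norm(c-a))
    P=np.array(P);k=np.polyfit(P[:,0],P[:,1],1);print("yaw",np.degrees(np.arctan(k[0])).round(2),"y at x=.451",np.polyval(k,.451).round(4),"width",np.median(W).round(4))
fit(m,range(85,160),.026);fit(o,range(90,160),.02)
E=[]
for cols in (range(214,228),range(250,264)):
    for x in cols:
        y=np.where(m[:,x])[0];E.append((plane(g,(x,y[0]-.5),.026),plane(g,(x,y[-1]+.5),.026)))
E=np.array(E);print("x ends",E[:,0].mean(0),E[:,1].mean(0),E.mean((0,1)),np.linalg.norm(E[:,0]-E[:,1],axis=1).mean())
k=np.polyfit(E[:,0,1],E[:,0,0],1)[0],np.polyfit(E[:,1,1],E[:,1,0],1)[0];print("end yaw",-np.degrees(np.arctan(k)))
Z=[]
for x in list(range(216,232))+list(range(246,262)):
    y=np.where(o[:,x])[0];Z.append((plane(g,(x,y[0]-.5),.034),plane(g,(x,y[-1]+.5),.034)))
Z=np.array(Z);print("cells",Z.mean((0,1)),np.linalg.norm(Z[:,0]-Z[:,1],axis=1).round(3))
E
```

```text
yaw -6.23 y at x=.451 0.2393 width 0.0741Traceback (most recent call last):
  File "<stdin>", line 9, in <module>
  File "<stdin>", line 7, in fit
IndexError: index 0 is out of bounds for axis 0 with size 0
```

```bash
python3 - <<'E'
import pickle;from h import *
g=pickle.load(open("w8.pkl","rb"));b=(190,55,290,180)
m=mask(g,(45,120,60),(72,255,255),b);o=mask(g,(3,100,30),(28,255,255),b)
E=[]
for x in list(range(212,228))+list(range(250,264)):
    y=np.where(m[:,x])[0];E.append((plane(g,(x,y[0]-.5),.026),plane(g,(x,y[-1]+.5),.026)))
E=np.array(E);L=np.linalg.norm(E[:,0]-E[:,1],axis=1);print(np.median(E[:,0],0),np.median(E[:,1],0),np.median(E.mean(1),0),L.round(3))
for x in (218,222,226,250,254,258):
    y=np.where(o[:,x])[0];a,c=plane(g,(x,y[0]-.5),.034),plane(g,(x,y[-1]+.5),.034);print(x,y[0],y[-1],((a+c)/2).round(4),np.linalg.norm(a-c).round(4),g["image"][y[0]-12:y[0]+1:2,x].tolist())
from plant import r;print(r.read_state()["ee_pos"],r.read_state()["tool_rot"])
E
```

```text
[0.50055385 0.24609329 0.026     ] [0.40544167 0.25890503 0.026     ] [0.45299776 0.25249916 0.026     ] [0.096 0.096 0.096 0.096 0.096 0.096 0.096 0.096 0.096 0.096 0.096 0.096
 0.096 0.096 0.096 0.096 0.096 0.096 0.096 0.096 0.096 0.096 0.096 0.096
 0.096 0.096 0.096 0.097 0.097 0.097]
218 82 161 [0.4543 0.2607 0.034 ] 0.0823 [[203, 195, 180], [197, 189, 174], [124, 120, 110], [105, 244, 54], [100, 246, 29], [84, 192, 27], [203, 172, 57]]
222 82 161 [0.4538 0.2565 0.034 ] 0.0823 [[209, 198, 183], [209, 198, 183], [200, 192, 176], [107, 244, 53], [104, 246, 21], [85, 192, 23], [203, 171, 58]]
226 82 161 [0.4534 0.2523 0.034 ] 0.0823 [[212, 203, 186], [212, 204, 187], [154, 146, 135], [108, 244, 57], [104, 246, 35], [85, 185, 28], [227, 200, 66]]
250 82 161 [0.4506 0.2271 0.034 ] 0.0822 [[197, 190, 174], [204, 196, 180], [139, 133, 123], [116, 235, 80], [108, 246, 40], [72, 191, 24], [227, 204, 66]]
254 82 161 [0.4501 0.2229 0.034 ] 0.0822 [[212, 204, 187], [210, 202, 184], [206, 197, 181], [119, 236, 81], [110, 246, 40], [81, 217, 30], [227, 203, 69]]
258 82 161 [0.4496 0.2187 0.034 ] 0.0822 [[215, 207, 190], [212, 204, 188], [206, 199, 182], [120, 237, 84], [112, 246, 40], [82, 219, 27], [227, 204, 68]]
[0.43590682 0.2427155  0.13163923] [ 4.77292037e-04  9.98419230e-01 -5.61978507e-02 -7.84344956e-04]
```

```bash
python3 - <<'E'
import pickle;from h import *
for n,zc,ee,yaw,b in (("w6",.02,(.6345,.1651),-17.1,(200,140,300,300)),("w8",.1606,(.383,.2342),-6.4,(200,170,300,300))):
    g=pickle.load(open(n+".pkl","rb"));m=cv2.morphologyEx(mask(g,*BLUE,b),cv2.MORPH_CLOSE,np.ones((15,15),np.uint8))
    c=big(m)[:,0];u=(c[:,0].min()+c[:,0].max())/2;ax=np.array([np.cos(np.radians(yaw)),np.sin(np.radians(yaw))])
    for za,zb in ((zc-.016,zc+.016),(zc,zc+.016)):
        s=[(plane(g,p,z)[:2]-ee)@ax for p,z in (((u,c[:,1].min()-.5),za),((u,c[:,1].max()+.5),zb))];print(n,np.round(s,4),round(sum(s)/2,4))
E
```

```text
w6 [ 0.0324 -0.0356] -0.0016
w6 [ 0.0362 -0.0356] 0.0003
w8 [ 0.0307 -0.0357] -0.0025
w8 [ 0.0351 -0.0357] -0.0003
```

The case centre is at (0.4515, 0.2393), yaw -6.3°. The rim measures 96 x 74 mm as it should, and the cell is centred in the grip to within 1 mm. I'll go above the groove and down to 5 mm short of contact.

```bash
python3 -m handwheel '.0159 .0017 0 0 .02;0 0 0 0 .02;0 0 .035 0 .02;0 0 .035 0 .02;0 0 .025 0 .02;0 0 .012 0 .02;0 0 0 0 .02;0 0 0 0 .02'; python3 -m handwheel '0 0 0 0 .02'; python3 -c "
from plant import r;s=r.read_state();print(s['ee_pos'],s['ft_force'],s['tool_rot'])"
```

```text
t: 8.92
ee_pos: [0.4508, 0.2398, 0.0259]
tool_rot: [0.0, 0.998, -0.056, 0.0]
ft_force: [-0.3, 0.2, -0.3]
opening: 0.0314
grip_force: 25.0
t: 9.0
ee_pos: [0.4522, 0.2403, 0.0274]
tool_rot: [-0.001, 0.998, -0.056, 0.002]
ft_force: [0.0, -0.1, -1.4]
opening: 0.0311
grip_force: 25.0
[0.45217539 0.24029172 0.02742246] [ 0.01101779 -0.11988983 -1.36725278] [-6.78849153e-04  9.98453195e-01 -5.55698476e-02  1.65806155e-03]
```

```bash
python3 -m handwheel '0 .001 .003 0 .02;0 0 0 0 .02;0 0 0 0 .02'; python3 -m handwheel '0 0 .0015 0 .02;0 0 0 0 .02;0 0 0 0 .02';  python3 -m handwheel '0 0 .0015 0 .02;0 0 0 0 .02;0 0 0 0 .02'
```

```text
t: 9.25
ee_pos: [0.4513, 0.2389, 0.0232]
tool_rot: [-0.0, 0.998, -0.056, 0.001]
ft_force: [0.3, -0.3, -1.2]
opening: 0.0312
grip_force: 25.0
t: 9.5
ee_pos: [0.4507, 0.2387, 0.0207]
tool_rot: [0.0, 0.998, -0.056, -0.0]
ft_force: [0.6, -0.4, -2.0]
opening: 0.0309
grip_force: 25.0
t: 9.75
ee_pos: [0.451, 0.2388, 0.0194]
tool_rot: [-0.0, 0.998, -0.056, 0.0]
ft_force: [0.4, 0.6, -0.3]
opening: 0.0313
grip_force: 25.0
```

```bash
python3 -m handwheel '0 0 .001 0 .02;0 0 0 0 .02;0 0 0 0 .02'|grep -E "pos|ft"; python3 -m handwheel '0 0 .0005 0 .02;0 0 0 0 .02;0 0 0 0 .02'|grep -E "pos|ft"
```

```text
ee_pos: [0.4512, 0.2394, 0.0191]
ft_force: [-0.6, 1.6, 4.5]
ee_pos: [0.4512, 0.2394, 0.0191]
ft_force: [-2.4, 0.7, 7.5]
```

The cell touched down at axis height 0.0466 with an upward reaction of a few newtons. I'll release, then rise.

```bash
python3 -m handwheel '0 0 -.0005 0 .02;0 0 0 0 .02;0 0 0 0 .036;0 0 0 0 .04;0 0 0 0 .05;0 0 0 0 .056;0 0 0 0 .056;0 0 0 0 .056' && python3 -m handwheel '0 0 -.008 0 .056;0 0 -.03 0 .056;0 0 -.035 0 .056;0 0 -.035 0 .056;-.033 0 -.02 0 .056;-.033 0 0 0 .056;0 0 0 0 .056;0 0 0 0 .056' && python3 snap.py w10 && python3 - <<'E'
import pickle;from h import *;from plant import r
g=pickle.load(open("w10.pkl","rb"));b=(170,40,330,260)
q=cv2.minAreaRect(big(cv2.morphologyEx(mask(g,*BLUE,b),cv2.MORPH_CLOSE,np.ones((13,13),np.uint8))))
P=np.array([plane(g,p,.047)[:2] for p in cv2.boxPoints(q)]);print("blue",q,plane(g,q[0],.047),[(np.linalg.norm(a).round(4),np.degrees(np.arctan2(a[1],a[0])).round(1)) for a in (P[1]-P[0],P[2]-P[1])])
r2=cv2.minAreaRect(big(mask(g,(45,120,60),(72,255,255),b)));print("green",r2,plane(g,r2[0],.02))
t=r.get_image("top");pickle.dump(t,open("t10.pkl","wb"));s=r.get_image("scene");pickle.dump(s,open("s10.pkl","wb"))
cs=cv2.minAreaRect(big(cv2.morphologyEx(mask(s,*BLUE,(315,205,390,265)),cv2.MORPH_CLOSE,np.ones((9,9),np.uint8))));print("scene",cs,tri((g,q[0]),(s,cs[0])))
print(r.read_state()["ee_pos"])
E
```

```text
t: 10.92
ee_pos: [0.4505, 0.2385, 0.0178]
tool_rot: [0.0, 0.998, -0.056, -0.0]
ft_force: [-0.2, 0.5, -0.0]
opening: 0.056
grip_force: 0.0
t: 11.58
ee_pos: [0.3847, 0.2464, 0.1475]
tool_rot: [-0.0, 0.998, -0.055, 0.001]
ft_force: [-0.6, 0.7, 0.0]
opening: 0.0562
grip_force: 0.0
blue ((250.1020050048828, 125.07305145263672), (28.80589485168457, 68.10253143310547), 0.9093804955482483) [0.44952006 0.23951395 0.047     ] [(np.float64(0.0708), np.float64(-8.1)), (np.float64(0.0297), np.float64(-97.1))]
green ((250.5, 118.5), (105.0, 67.0), 90.0) [0.45522506 0.23849515 0.02      ]
scene ((354.46917724609375, 230.70643615722656), (13.669403076171875, 33.08616638183594), 68.74949645996094) (array([0.44858746, 0.24047539, 0.04669935]), np.float64(0.0013238449620593127))
[0.38559805 0.24586613 0.14594684]
```

The blue cell is seated: axis height triangulated at 0.0467, centre within 1–2 mm of the case centre. Next I'll fly back over the stand to look straight down on the cover.

```bash
python3 -m handwheel '.004 .037 -.01 0 .04;.004 .037 -.01 0 .04;.004 .037 0 0 .04;.004 .037 0 0 .04;.004 .037 0 0 .04;.004 .037 0 0 .04;.004 .037 0 0 .04;.004 .037 0 0 .04' >/dev/null && python3 -m handwheel '.004 .037 0 -.082 .04;.004 .037 0 -.082 .04;.004 .037 0 -.082 .04;0 .037 0 0 .04;0 0 0 0 .04;0 0 0 0 .04;0 0 0 0 .04' && python3 snap.py w11 && python3 -m handwheel '-.03 0 .01 0 .04;0 0 0 0 .04;0 0 0 0 .04;0 0 0 0 .04' && python3 snap.py w12
python3 - <<'E'
import pickle;from h import *
G=[pickle.load(open(n+".pkl","rb")) for n in("w11","w12")];R=[]
for g in G:
    m=mask(g,(50,150,140),(70,255,255));c=big(m);q=cv2.minAreaRect(c);k=np.zeros_like(m);cv2.drawContours(k,[c],-1,255,-1)
    rib=big(cv2.morphologyEx(k&~m,cv2.MORPH_OPEN,np.ones((3,3),np.uint8)));rr=cv2.minAreaRect(rib);R.append((q,rr))
    print("roof px",q,"rib px",rr,"bbox",cv2.boundingRect(c))
    for z,s in((.05,q),(.08,rr)):
        P=np.array([plane(g,p,z)[:2] for p in cv2.boxPoints(s)]);print(z,plane(g,s[0],z).round(4),[(np.linalg.norm(a).round(4),np.degrees(np.arctan2(a[1],a[0])).round(1)) for a in (P[1]-P[0],P[2]-P[1])])
    P=[];W=[];x0,y0,ww,hh=cv2.boundingRect(c)
    for y in range(y0+6,y0+hh-6):
        x=np.where(k[y])[0];a=plane(g,(x[0]-.5,y),.05);b=plane(g,(x[-1]+.5,y),.05);P.append((a+b)/2);W.append(np.linalg.norm(a-b))
    P=np.array(P);f=np.polyfit(P[:,0],P[:,1],1);print("yaw",np.degrees(np.arctan(f[0])),"y@.455",np.polyval(f,.455),"w",np.median(W))
s=lambda b:[b[np.argmin(b.sum(1))],b[np.argmax(b.sum(1))],b[np.argmin(b[:,0]-b[:,1])],b[np.argmax(b[:,0]-b[:,1])]]
for i in(0,1):
    C=[tri((G[0],p),(G[1],q)) for p,q in zip(s(cv2.boxPoints(R[0][i])),s(cv2.boxPoints(R[1][i])))];print([np.r_[x,e].round(4) for x,e in C],np.mean([x for x,e in C],0).round(4))
E
```

```text
t: 12.98
ee_pos: [0.3976, -0.1994, 0.1655]
tool_rot: [-0.001, 0.998, 0.067, -0.001]
ft_force: [-0.3, 0.0, 0.4]
opening: 0.04
grip_force: 0.0
t: 13.37
ee_pos: [0.3687, -0.2026, 0.1569]
tool_rot: [0.0, 0.998, 0.068, 0.001]
ft_force: [0.1, -0.6, 0.0]
opening: 0.04
grip_force: 0.0
roof px ((257.0, 130.99998474121094), (67.99998474121094, 85.99998474121094), -0.0) rib px ((257.0, 134.5), (49.0, 16.0), 90.0) bbox (223, 88, 69, 87)
0.05 [ 0.4555 -0.1992  0.05  ] [(np.float64(0.0949), np.float64(6.1)), (np.float64(0.0731), np.float64(-82.3))]
0.08 [ 0.4544 -0.1987  0.08  ] [(np.float64(0.0159), np.float64(-82.3)), (np.float64(0.0493), np.float64(-171.5))]
yaw 7.481565637330524 y@.455 -0.19913010207306853 w 0.07353903455774909
roof px ((258.5, 104.0), (94.0, 71.0), 90.0) rib px ((257.4999694824219, 106.49998474121094), (54.99999237060547, 16.999996185302734), 90.0) bbox (223, 57, 72, 95)
0.05 [ 0.4557 -0.1998  0.05  ] [(np.float64(0.0723), np.float64(-82.2)), (np.float64(0.0959), np.float64(-169.7))]
0.08 [ 0.4529 -0.1984  0.08  ] [(np.float64(0.016), np.float64(-82.2)), (np.float64(0.0509), np.float64(-171.3))]
yaw 7.554538925768003 y@.455 -0.19911383964600116 w 0.07348693053924185
[array([ 4.954e-01, -1.575e-01,  5.430e-02,  4.000e-04]), array([ 4.111e-01, -2.465e-01,  4.660e-02,  3.000e-04]), array([ 0.3998, -0.1668,  0.0442,  0.0006]), array([ 0.5049, -0.2283,  0.0559,  0.    ])] [ 0.4528 -0.1998  0.0503]
[array([ 4.770e-01, -1.871e-01,  7.250e-02,  3.000e-04]), array([ 4.261e-01, -2.123e-01,  5.480e-02,  1.000e-04]), array([ 4.236e-01, -1.942e-01,  5.430e-02,  2.000e-04]), array([ 4.792e-01, -2.033e-01,  7.290e-02,  3.000e-04])] [ 0.4515 -0.1992  0.0636]
```

The cover is at (0.455, -0.199), yaw 7.5°, with the roof triangulated at 0.050. I'll move over the rib, descend with the tips staying above the roof, and grip.

```bash
python3 -m handwheel '.03 .0027 0 0 .04;.03 .0027 0 0 .04;.026 .0027 0 0 .04;0 0 .03 0 .04;0 0 .03 0 .04;0 0 0 0 .04;0 0 0 0 .04;0 0 0 0 .04'; python3 snap.py w13; python3 - <<'E'
import pickle;from h import *;from plant import r
g=pickle.load(open("w13.pkl","rb"));m=mask(g,(50,150,140),(70,255,255));c=big(m);k=np.zeros_like(m);cv2.drawContours(k,[c],-1,255,-1)
q=cv2.minAreaRect(c);print("roof",q,plane(g,q[0],.05));s=r.read_state();print(s["ee_pos"],proj(g,[*s["ee_pos"][:2],.05]),proj(g,[*s["ee_pos"][:2],.08]))
rr=cv2.minAreaRect(big(cv2.morphologyEx(k&~m,cv2.MORPH_OPEN,np.ones((3,3),np.uint8))));print(rr,plane(g,rr[0],.07))
E
```

```text
t: 14.08
ee_pos: [0.4555, -0.2001, 0.098]
tool_rot: [0.001, 0.998, 0.068, 0.001]
ft_force: [-0.1, -0.1, -0.2]
opening: 0.04
grip_force: 0.0
roof ((249.0, 198.0), (96.0, 80.0), 90.0) [ 0.45596663 -0.19909753  0.05      ]
[ 0.45588622 -0.2004865   0.09879207] [250.43627585 198.26667333] [250.48126425 209.17991996]
((245.5, 207.0), (62.0, 23.0), 90.0) [ 0.45368333 -0.19635299  0.07      ]
```

```bash
python3 -m handwheel '0 -.0012 .03 0 .04;0 0 .02 0 .04;0 0 .0115 0 .04;0 0 0 0 .04;0 0 0 0 .005;0 0 0 0 .005;0 0 0 0 .005;0 0 0 0 .005' 40; python3 -m handwheel '0 0 0 0 .005;0 0 0 0 .005;0 0 0 0 .005;0 0 0 0 .005'
```

```text
t: 14.8
ee_pos: [0.4553, -0.1993, 0.0364]
tool_rot: [0.001, 0.998, 0.067, 0.001]
ft_force: [-0.4, -0.8, 0.7]
opening: 0.0169
grip_force: 0.0
t: 15.13
ee_pos: [0.455, -0.1989, 0.036]
tool_rot: [0.001, 0.998, 0.067, 0.001]
ft_force: [-1.4, 2.0, 5.3]
opening: 0.0135
grip_force: 40.0
```

```bash
python3 -m handwheel '0 0 -.005 0 .005;0 0 -.01 0 .005;0 0 -.02 0 .005;0 0 -.03 0 .005;0 0 -.03 0 .005;0 0 -.03 0 .005;0 0 -.03 0 .005;0 0 0 0 .005'; python3 -m handwheel '0 0 0 0 .005;0 0 0 0 .005'; python3 - <<'E'
from plant import r;from h import *;import pickle
s=r.read_state();print(s["ee_pos"],s["tool_rot"],s["ft_force"],s["torque"])
g=r.get_image("scene");pickle.dump(g,open("s14.pkl","wb"))
c=cv2.minAreaRect(big(mask(g,(45,150,60),(70,255,255),(190,30,300,170))));print(c)
for z in (0,.05): print([proj(g,[.455+a*.048,-.199+b*.037,.155+z]).round(0) for a in(-1,1) for b in(-1,1)])
E
```

```text
t: 15.8
ee_pos: [0.4571, -0.2004, 0.1974]
tool_rot: [0.004, 0.998, 0.067, 0.005]
ft_force: [1.0, 0.4, -0.6]
opening: 0.0137
grip_force: 40.0
t: 15.97
ee_pos: [0.4536, -0.1984, 0.1886]
tool_rot: [-0.001, 0.998, 0.067, -0.001]
ft_force: [0.0, 0.5, -1.1]
opening: 0.0136
grip_force: 40.0
[ 0.45356586 -0.19838107  0.18855841] [-5.03805762e-04  9.97733662e-01  6.72789705e-02 -9.08602124e-04] [ 0.01469987  0.47526556 -1.05187928] [ 0.0312474  -0.02292088  0.00216911]
((240.6034393310547, 93.75860595703125), (32.31098937988281, 48.83787536621094), 68.19859313964844)
[array([247.,  90.]), array([263., 102.]), array([215., 101.]), array([230., 113.])]
[array([246.,  73.]), array([263.,  84.]), array([214.,  83.]), array([230.,  95.])]
```

The cover is held level with its lower edge at about 0.15. I'll carry it over the stand and then turn it to the case's yaw.

```bash
python3 -m handwheel '.002 -.015 0 0 .005;.004 -.031 0 0 .005;.004 -.031 0 0 .005;.004 -.031 0 0 .005;.004 -.031 0 0 .005;.004 -.031 0 0 .005;.004 -.031 0 0 .005;.004 -.031 0 0 .005' && python3 -m handwheel '.004 -.031 0 0 .005;.004 -.031 0 0 .005;.004 -.031 0 0 .005;.004 -.031 0 0 .005;.004 -.031 0 0 .005;.004 -.031 0 0 .005;.002 -.016 0 0 .005;0 0 0 .06 .005' && python3 -m handwheel '0 0 0 .061 .005;0 0 0 .061 .005;0 0 0 .061 .005;0 0 0 0 .005;0 0 0 0 .005;0 0 0 0 .005' && python3 -c "
from plant import r;s=r.read_state();print(s['ee_pos'],s['tool_rot'],s['ft_force'])"
```

```text
t: 16.68
ee_pos: [0.4512, 0.0368, 0.1873]
tool_rot: [-0.0, 0.998, 0.067, -0.002]
ft_force: [0.6, 0.0, -1.1]
opening: 0.0136
grip_force: 40.0
t: 17.35
ee_pos: [0.4495, 0.2418, 0.1866]
tool_rot: [0.0, 0.999, 0.039, -0.003]
ft_force: [0.1, -0.2, -1.0]
opening: 0.0136
grip_force: 40.0
t: 17.85
ee_pos: [0.4508, 0.2386, 0.1884]
tool_rot: [0.001, 0.999, -0.053, -0.001]
ft_force: [0.3, -0.2, -1.2]
opening: 0.0138
grip_force: 40.0
[0.45081886 0.23861979 0.18840469] [ 5.66260715e-04  9.98568018e-01 -5.34819711e-02 -1.12745468e-03] [ 0.25036577 -0.21546251 -1.21057633]
```

```bash
python3 snap.py w15; python3 - <<'E'
import pickle;from h import *;from plant import r
g=pickle.load(open("w15.pkl","rb"));s=r.read_state();ee=s["ee_pos"];yaw=2*np.arctan2(s["tool_rot"][2],s["tool_rot"][1]);tx=np.array([np.cos(yaw),np.sin(yaw)]);ty=np.array([tx[1],-tx[0]])
m=mask(g,(45,120,90),(72,255,255));c=big(m);x0,y0,w,h=cv2.boundingRect(c);print("bbox",x0,y0,w,h,"z",ee[2]-.036)
zr=ee[2]-.036+.05
L=lambda uv:[((plane(g,uv,zr)[:2]-ee[:2])@v).round(4) for v in(tx,ty)]
for y in range(y0+2,y0+h,8):
    x=np.where(m[y])[0];print(y,x[0],x[-1],L((x[0]-.5,y)),L((x[-1]+.5,y)))
for x in range(x0+4,x0+w,10): y=np.where(m[:,x])[0];print(x,y[0],y[-1],L((x,y[0]-.5)),L((x,y[-1]+.5)))
E
```

```text
bbox 198 123 106 152 z 0.1527530483032565
125 243 257 [np.float64(0.072), np.float64(-0.005)] [np.float64(0.072), np.float64(0.005)]
133 243 257 [np.float64(0.0667), np.float64(-0.005)] [np.float64(0.0667), np.float64(0.0051)]
141 222 278 [np.float64(0.0614), np.float64(-0.0193)] [np.float64(0.0614), np.float64(0.0193)]
149 222 278 [np.float64(0.056), np.float64(-0.0194)] [np.float64(0.056), np.float64(0.0195)]
157 204 296 [np.float64(0.0505), np.float64(-0.032)] [np.float64(0.0505), np.float64(0.032)]
165 198 303 [np.float64(0.0449), np.float64(-0.0364)] [np.float64(0.0449), np.float64(0.0372)]
173 198 303 [np.float64(0.0392), np.float64(-0.0367)] [np.float64(0.0392), np.float64(0.0375)]
181 198 302 [np.float64(0.0334), np.float64(-0.037)] [np.float64(0.0334), np.float64(0.0371)]
189 199 428 [np.float64(0.0275), np.float64(-0.0366)] [np.float64(0.0275), np.float64(0.1271)]
197 199 301 [np.float64(0.0215), np.float64(-0.037)] [np.float64(0.0215), np.float64(0.037)]
205 200 301 [np.float64(0.0154), np.float64(-0.0366)] [np.float64(0.0154), np.float64(0.0373)]
213 200 300 [np.float64(0
[... 1087 characters left out ...]
float64(0.0033), np.float64(-0.0133)]
242 134 283 [np.float64(0.0664), np.float64(-0.0054)] [np.float64(-0.0504), np.float64(-0.0063)]
252 123 283 [np.float64(0.0736), np.float64(0.0013)] [np.float64(-0.0504), np.float64(0.0016)]
262 134 283 [np.float64(0.0664), np.float64(0.0081)] [np.float64(-0.0504), np.float64(0.0095)]
272 134 222 [np.float64(0.0664), np.float64(0.0148)] [np.float64(0.0017), np.float64(0.0162)]
282 153 236 [np.float64(0.0536), np.float64(0.0219)] [np.float64(-0.0096), np.float64(0.024)]
292 154 274 [np.float64(0.0529), np.float64(0.0288)] [np.float64(-0.0422), np.float64(0.0329)]
302 163 192 [np.float64(0.0466), np.float64(0.036)] [np.float64(0.0249), np.float64(0.0372)]
```

The cover is held true: its roof edges are at ±37 mm from the TCP line, and the case and its tab are in line with it. I'll descend in stages.

```bash
python3 -m handwheel '.0005 -.0005 .02 0 .005;0 0 .03 0 .005;0 0 .02 0 .005;0 0 .01 0 .005;0 0 0 0 .005;0 0 0 0 .005;0 0 0 0 .005;0 0 0 0 .005' && python3 -m handwheel '0 0 .008 0 .005;0 0 .008 0 .005;0 0 .008 0 .005;0 0 .006 0 .005;0 0 0 0 .005;0 0 0 0 .005;0 0 0 0 .005;0 0 0 0 .005' && python3 -m handwheel '0 0 0 0 .005;0 0 0 0 .005;0 0 0 0 .005;0 0 0 0 .005'
```

```text
t: 18.57
ee_pos: [0.4532, 0.2398, 0.1118]
tool_rot: [-0.001, 0.999, -0.054, 0.002]
ft_force: [0.3, 0.3, -2.0]
opening: 0.0135
grip_force: 40.0
t: 19.23
ee_pos: [0.4523, 0.2395, 0.0802]
tool_rot: [-0.0, 0.999, -0.054, 0.0]
ft_force: [-0.9, 0.3, -1.7]
opening: 0.0134
grip_force: 40.0
t: 19.57
ee_pos: [0.4521, 0.2394, 0.0799]
tool_rot: [-0.0, 0.999, -0.054, 0.0]
ft_force: [-0.3, 0.3, -0.8]
opening: 0.0138
grip_force: 40.0
```

```bash
python3 -m handwheel '0 0 .003 0 .005;0 0 .003 0 .005;0 0 .002 0 .005;0 0 0 0 .005;0 0 0 0 .005;0 0 0 0 .005;0 0 0 0 .005;0 0 0 0 .005' && python3 -m handwheel '0 0 0 0 .005;0 0 0 0 .005;0 0 0 0 .005;0 0 0 0 .005' && python3 snap.py w16 && python3 - <<'E'
import pickle;from h import *;from plant import r
g=r.get_image("scene");s=r.read_state();print(s["ee_pos"],s["tool_rot"],s["ft_force"],np.abs(s["dq"]).max())
c,si=np.cos(np.radians(-6.2)),np.sin(np.radians(-6.2));Rz=np.array([[c,-si],[si,c]])
X=lambda a,b,z:proj(g,[*(np.array([.4515,.2393])+Rz@[a,b]),z]).round(1)
m=mask(g,(45,120,40),(75,255,255))
for a,b in ((-.03,.037),(0,.037),(.03,.037),(.048,.02),(.048,-.02)):
    p={z:X(a,b,z) for z in(0,.026,.036,.086)};u=int(round(p[.03 if 0 else .026][0]))
    y0,y1=int(p[.086][1])-4,int(p[0][1])+6
    print((a,b),"u",u,"exp rows bench,rim,edge,roof",[float(v[1]) for v in p.values()],"".join("G" if m[y,u] else "." for y in range(y0,y1)),y0)
w=pickle.load(open("w16.pkl","rb"));ee=s["ee_pos"];m=mask(w,(45,120,90),(72,255,255));yaw=2*np.arctan2(s["tool_rot"][2],s["tool_rot"][1]);tx=np.array([np.cos(yaw),np.sin(yaw)]);ty=np.array([tx[1],-tx[0]])
for y in range(125,180,4):
    x=np.where(m[y,150:350])[0]+150
    if len(x): print(y,x[0],x[-1],[((plane(w,(u,y),.026)[:2]-[.4515,.2393])@Rz).round(4) for u in(x[0],x[-1])])
E
```

```text
t: 20.23
ee_pos: [0.4521, 0.2394, 0.0719]
tool_rot: [-0.0, 0.999, -0.054, 0.0]
ft_force: [1.1, -0.6, -1.2]
opening: 0.0134
grip_force: 40.0
t: 20.57
ee_pos: [0.452, 0.2394, 0.0718]
tool_rot: [0.0, 0.999, -0.054, 0.0]
ft_force: [-0.1, -0.0, -1.6]
opening: 0.0137
grip_force: 40.0
[0.45194673 0.23936397 0.07174264] [ 1.74119673e-05  9.98536082e-01 -5.40896640e-02  9.82403477e-06] [-0.32027829  1.32058714 -1.26887242] 0.0010317427441083344
(-0.03, 0.037) u 373 exp rows bench,rim,edge,roof [252.5, 244.0, 240.6, 223.3] GGGGGGGGGGGGGGGGGGGGGGG..GGGGGGGGG..... 219
(0, 0.037) u 362 exp rows bench,rim,edge,roof [257.3, 248.8, 245.4, 228.0] GGGGGGGGGGGGGGGGGGGGGG...GGGGGGGG...... 224
(0.03, 0.037) u 350 exp rows bench,rim,edge,roof [262.3, 253.7, 250.4, 232.9] GGGGGGGGGGGGGGGGGGGGGGG...GGGGGGGG...... 228
(0.048, 0.02) u 338 exp rows bench,rim,edge,roof [260.0, 251.4, 248.1, 230.7] GGGGGGGGGGGGGGGGGGGG..GGGGGGGGGGGG...... 226
(0.048, -0.02) u 327 exp rows bench,rim,edge,roof [248.0, 239.5, 236.1, 218.8] ..GGGGGGGGGGGGGGGGGGGGGGGGGGGGGGGG....GG 214
133 241 261 [array([0.062 , 0.0082]), array([ 0.062 , -0.0094])]
137 241 261 [array([0.0585, 0.0082]), array([ 0.0585, -0.0095])]
141 241 261 [array([0.055 , 0.0083]), array([ 0.055 , -0.0095])]
145 241 261 [array([0.0515, 0.0083]), array([ 0.0515, -0.0096])]
149 210 291 [array([0.0479, 0.0361]), array([ 0.0479, -0.0365])]
153 207 292 [array([0.0443, 0.0389]), array([ 0.0443, -0.0375])]
157 204 296 [array([0.0407, 0.0418]), array([ 0.0407, -0.0413])]
161 200 300 [array([0.037 , 0.0456]), array([ 0.037 , -0.0451])]
165 198 303 [array([0.0333, 0.0476]), array([ 0.0333, -0.048 ])]
169 198 303 [array([0.0296, 0.0478]), array([ 0.0296, -0.0482])]
173 198 303 [array([0.0259, 0.048 ]), array([ 0.0259, -0.0484])]
177 198 302 [array([0.0221, 0.0482]), array([ 0.0221, -0.0477])]
```

```bash
python3 - <<'E'
import pickle;from h import *;from plant import r
g=r.get_image("scene");pickle.dump(g,open("s17.pkl","wb"));im=g["image"].astype(int)
c,si=np.cos(np.radians(-6.2)),np.sin(np.radians(-6.2));Rz=np.array([[c,-si],[si,c]])
X=lambda a,b,z:proj(g,[*(np.array([.4515,.2393])+Rz@[a,b]),z]).round(1)
for z in(.026,.036): print(z,"corners +x+y,-x+y,+x-y",X(.048,.037,z),X(-.048,.037,z),X(.048,-.037,z))
print("inner rim +x",X(.044,.02,.026),X(.048,.02,.026),X(.048,.02,.036))
for u in (330,334,338,341,346,352,360,368,376,380): print(u,[(y,*im[y,u]) for y in range(238,256)] if u in(334,338) else "".join("G" if (im[y,u,1]>1.6*im[y,u,0] and im[y,u,1]>40) else "." for y in range(228,266)))
w=pickle.load(open("w16.pkl","rb"));m=mask(w,(45,120,90),(72,255,255))
for y in range(166,276,12):
    x=np.where(m[y,150:350])[0]+150;print(y,round(np.linalg.norm(plane(w,(x[0]-.5,y),.086)-plane(w,(x[-1]+.5,y),.086)),4),end=" ")
E
```

```text
0.026 corners +x+y,-x+y,+x-y [343.  256.7] [380.  241.1] [323.  234.5]
0.036 corners +x+y,-x+y,+x-y [343.5 253.4] [380.7 237.8] [323.4 231.2]
inner rim +x [339.8 250.8] [338.2 251.4] [338.7 248.1]
330 GGGGGGGGGGGGGGGGGGGGGGGG....GGG.......
334 [(238, np.int64(36), np.int64(79), np.int64(30)), (239, np.int64(36), np.int64(79), np.int64(30)), (240, np.int64(36), np.int64(79), np.int64(29)), (241, np.int64(48), np.int64(78), np.int64(40)), (242, np.int64(74), np.int64(72), np.int64(45)), (243, np.int64(78), np.int64(65), np.int64(35)), (244, np.int64(65), np.int64(86), np.int64(32)), (245, np.int64(53), np.int64(111), np.int64(38)), (246, np.int64(45), np.int64(105), np.int64(37)), (247, np.int64(39), np.int64(87), np.int64(32)), (248, np.int64(35), np.int64(79), np.int64(29)), (249, np.int64(36), np.int64(79), np.int64(30)), (250, np.int64(37), np.int64(79), np.int64(30)), (251, np.int64(37), np.int64(79), np.int64(30)), (252, np.int64(37), np.int64(79), np.int64(30)), (253, np.int64(36), np.int64(79), np.int64(30)), (254, np.int64(40), np.int64(90), np.int64(33)), (255, np.int64(47), 
[... 627 characters left out ...]
, np.int64(44), np.int64(101), np.int64(36)), (251, np.int64(40), np.int64(90), np.int64(33)), (252, np.int64(37), np.int64(80), np.int64(30)), (253, np.int64(36), np.int64(79), np.int64(30)), (254, np.int64(35), np.int64(79), np.int64(29)), (255, np.int64(36), np.int64(79), np.int64(29))]
341 GGGGGGGGGGGGGGGGGGGGG....GGGGGGGGGGG..
346 GGGGGGGGGGGGGGGGGGGGGGGGG..GGGGGGGGG..
352 GGGGGGGGGGGGGGGGGGGGGGG..GGGGGGGG.....
360 GGGGGGGGGGGGGGGGGGG...GGGGGGGG........
368 GGGGGGGGGGGGGGGG...GGGGGGGG...........
376 GGGGGGGGGGGGGGGGGGGGGGG...............
380 GGGGGGGGGGG..GGG......................
166 0.0738 178 0.074 190 0.0735 202 0.0744 214 0.0739 226 0.0734 238 0.0744 250 0.0746 262 0.0748 274 0.0743
```

```bash
python3 - <<'E'
import pickle;from h import *
g=pickle.load(open("s17.pkl","rb"));im=g["image"].astype(float)
c,si=np.cos(np.radians(-6.2)),np.sin(np.radians(-6.2));Rz=np.array([[c,-si],[si,c]])
X=lambda a,b,z:proj(g,[*(np.array([.4515,.2393])+Rz@[a,b]),z])
e=im[:,:,1]-im[:,:,0]  # greenness
def edge(a,b,z,n,d=(1,0)): # strongest sub-pixel step of greenness/brightness near the expected vertical edge
    p=X(a,b,z);u0,y=p;ys=int(round(y));xs=np.arange(int(u0)-6,int(u0)+8);ch=e if n!="v" else im[:,:,1]
    q=np.abs(np.diff(ch[ys,xs]));k=q>.4*q.max();i=np.argmax(q);lo,hi=max(i-1,0),min(i+2,len(q));return round(float((q[lo:hi]*(xs[lo:hi]+.5)).sum()/q[lo:hi].sum()-u0),2)
for nm,zs in (("cover",(.045,.05,.055,.06,.065,.07,.075)),("case",(.006,.009,.012,.015,.018,.021))):
    for cn,(a,b),t in (("-x+y",(-.048,.037),"g"),("+x+y",(.048,.037),"v"),("+x-y",(.048,-.037),"g")):
        print(nm,cn,[edge(a,b,z,t) for z in zs])
print("px per mm x",(X(.001,0,.05)-X(0,0,.05)).round(2),"y",(X(0,.001,.05)-X(0,0,.05)).round(2))
E
```

```text
cover -x+y [1.19, 1.35, 1.19, 1.09, 1.22, 0.7, 1.2]
cover +x+y [-4.51, -5.49, -5.89, 1.25, 6.23, 5.81, 5.68]
cover +x-y [1.5, 1.46, 1.37, 1.3, -2.86, 1.5, -4.25]
case -x+y [0.72, 0.72, 0.71, 0.88, 0.79, -5.34]
case +x+y [-1.81, -2.94, -4.09, -5.03, -5.7, -6.07]
case +x-y [1.02, 0.99, 1.0, 0.99, 0.93, 1.41]
px per mm x [-0.39  0.15] y [0.28 0.29]
```

The gap shows at the expected rows, so the lower edge is about 10 mm above the rim, and the roof width is constant along its length, so the cover is level. The cover sits about 1.3 mm towards -x relative to the case. I'll nudge it, let it settle and check.

```bash
python3 -m handwheel '.0014 0 0 -.002 .005;0 0 0 0 .005;0 0 0 0 .005;0 0 0 0 .005;0 0 0 0 .005;0 0 0 0 .005;0 0 0 0 .005;0 0 0 0 .005' && python3 -m handwheel '0 0 0 0 .005;0 0 0 0 .005;0 0 0 0 .005;0 0 0 0 .005' && python3 - <<'E'
import pickle;from h import *;from plant import r
s=r.read_state();print(np.abs(s["dq"]).max())
a=pickle.load(open("im0.pkl","rb"))["scene"]["image"].astype(int);b=r.get_image("scene")["image"].astype(int)
for n,(x0,y0,x1,y1) in dict(stand=(222,145,318,208),tin=(170,160,205,190),driver=(172,230,225,302),cutters=(120,188,170,228)).items(): print(n,(np.abs(a-b)[y0:y1,x0:x1].max(2)>60).mean().round(3))
E
```

```text
t: 21.38
ee_pos: [0.4533, 0.2392, 0.0718]
tool_rot: [0.0, 0.999, -0.053, 0.0]
ft_force: [-0.2, 0.0, -0.8]
opening: 0.0138
grip_force: 40.0
t: 21.72
ee_pos: [0.4533, 0.2392, 0.0718]
tool_rot: [0.0, 0.999, -0.053, 0.0]
ft_force: [0.4, 0.3, -1.0]
opening: 0.0135
grip_force: 40.0
0.0009911589705575703
stand 0.118
tin 0.0
driver 0.0
cutters 0.0
```

```bash
python3 -c "
from plant import r;print(r.close_job())"
```

```text
the job is handed in; nothing more can be done
None
```

The job is handed in at about 22 s: the blue cell is saddled on the two orange cells, and the cover is held motionless over it, level and square with the case, its lower edge about 10 mm above the rim; tin, screwdriver and cutters looked unmoved, and I saw no sign of stand contact (never checked directly).

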